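Clip the green pen ledge into the display stand

ROBOT

A 6-joint arm with a two-finger parallel gripper is mounted at the origin on the work surface; the furniture and walls round the work are solid. World frame = base frame: x ahead of the robot, y to its left, z up, the work surface at z = 0. Lengths are in m, angles in rad, forces in N, time in s.
With the tool pointing down it reaches from about 0.35 to 0.975 m from the base axis. Payload 7.1 kg.
Tool frame: the origin (TCP) lies on the centre line of the jaws, within the pads' length; the fingertips stand 19 mm ahead of it and the grasp point (between the pads) is the TCP; z points along the fingers, y is the line along which they close (so a half turn about z gives the same grasp; the last joint's range is limited). The gripper opens to 88 mm and grips with 3 to 60 N. Pads are 20 mm wide; open, the fingers measure 115 mm over their backs; the gripper's body (75 mm by 178 mm) begins 61 mm behind the grasp point.
Start: joints at [-0.019, 0.423, 1.63, -0, 1.089, -0.019], TCP at [0.625, 0, 0.242] pointing down, gripper open.
Joint ranges: [-3, 3], [-0.9, 2.11], [0.09, 2.58], [-1.31, 4.45], [0.11, 2.69], [-2.54, 2.54]. Speed limits (rad/s): [2.39, 2.39, 3.01, 3.14, 3.14, 3.14].

INTERFACE

Orientations are given as a unit quaternion [x, y, z, w].
In Python, from plant import manip gives the robot as it stands. The module is installed in compiled form; this text tells all that it offers. Calls block until the motion is done:
- manip.move_ptp(position, orientation): joint-space move of the TCP to a pose.
- manip.servo_line(position, velocity=0.15, orientation=None): straight line of the TCP; orientation=None keeps the orientation; velocity is the mean speed in m/s.
- manip.set_joints(angles): joint-space move.
- manip.move_gripper(opening, squeeze=None): opening from 0.0 (shut) to 1.0 (fully open); squeeze is the grip in N (None keeps the last); returns when the fingers have stopped.
- manip.wait(seconds).
- manip.inverse_kinematics(position, orientation): joint angles nearest the present ones, or None.
- manip.read_state(): the state.
- manip.read_camera(name): name is "scene" or "side" or "wrist"; returns a dict with "color" (384x512x3 uint8, blue, green, red), "fx", "fy", "cx", "cy" (pixels), "eye" and "rotation" of the camera in the world. Camera axes: x right, y down, z forward; pixel columns grow to the right and rows downward; lengths in m; the calibration is good to about 2 mm. A picture is of the moment at which its call begins. There is no depth.
A pose or a line that the arm cannot do raises manip.Unreachable and nothing moves.
- manip.job_done(): hands the job in; it is judged then, once.
Trained networks look in a picture, given as the dict that the camera call returned (one of the last four; its "shot" number tells which), for a name from the list of things; names that differ only in an ending like _2 or _b are one class to them, and where a whole thing is asked for, a point or a joint stands for the part that bears it (a point fixed in the world has none). Each returns a list of dicts, best first, with "score" (0 to 1); they miss things now and then, are a little off and sometimes report something else, mostly with a low value. They report only what shows in the picture. A call takes as long as a camera call.
- manip.cut_out(name, picture): "region" (384x512 bool, what is visible of it) and "extent" ([centre column, centre row, width, height] in pixels, round what is visible of it).
- manip.landmark_of(name, picture): "centre" ([column, row] in pixels: a listed point, or the origin of a listed thing).
The state is a dict: "time": time; "q": joint angles; "joint_velocities": joint speeds; "effort": joint torques, N m; "eef_pos": TCP position; "orientation": TCP orientation; "force": force on the tool from outside, world axes, zero at the start; "ft_torque": the same for the moment, N m; "width": opening from 0.0 (shut) to 1.0 (fully open); "grasp_force": force on a finger pad.
Only numpy, scipy, OpenCV 4.12 (cv2) and the standard library are available. Lean on these libraries where they do the work, as an engineer would, in place of code of your own. Each camera call takes 0.05 s, during which the arm holds its last target. There are 200 camera calls.

TASK

Put the green pen ledge up on the display stand: hook its two claws through the slots of the two uprights, then press it down until it is fully home and the red spring catch has snapped back out through the window in its back plate, and let go. Leave the yellow ledge where it stands.

Things in the scene. Friction and masses are not known exactly. Their poses are not given: they have to be found in the camera images.
- green_ledge: Green steel pen ledge, 110 wide, 85 deep (mm), 0.13-0.25 kg. Origin: middle of the back plate's lower back edge; x: the way the claws point, z up. Grip the upright wooden divider: 12 thick, x -75 to -17, top z 82, best at x -46, z 65. Claws at y +-45, 8 wide: tongue z 52-60 out to x 21, tooth down to z 34, its inner face from x 7 at the tongue to x 16 at the tip.
- yellow_ledge: Yellow ledge, same shape, size and frame as the green one; not to be used. (Both: floor 4 mm thick, front lip 14 high at x -85; back plate 4 thick, 66 high, with a window y -22 to 22, z 8 to 36, for the stand's catch.)
- seat (a point): Where the green ledge's origin and axes are once home; on the fixed stand, 100 mm over the counter, on the front face (x=0, sheet 4 thick) of two uprights at y +-45, 40 wide, tops z 125. x points to the stand's back. A slot in each, 24 wide: z 52 (sill, tongue rests on it) to 102. Enter along +x with the ledge 20-40 mm (best 35) above home until its plate meets the uprights, then go straight down.
- catch (a joint): Red spring catch between the uprights; m: 0 = out, 0.013 = pushed in. Out, its tip is at x -10 mm of the seat, flat underside z 10.5, sloping top up to z 30. From about 25 mm above home the ledge's lower back edge pushes it in; that takes about 3-10 N downward in all, more than the ledge's weight. At home it snaps out through the plate's window and locks.

How it is judged:
At the end, for the whole second after the job is handed in: The green ledge hangs at rest on the stand with both claws in the slots and fully down: its origin within 4 mm in height, 8 mm in depth and 12 mm sideways of the seat point, upright within 7 degrees and facing square within 10 degrees, and the red catch is out again (within 4 mm of fully out) (z of green_ledge in the frame of seat between -0.004 and 0.004 m and x of green_ledge in the frame of seat between -0.008 and 0.006 m and y of green_ledge in the frame of seat between -0.012 and 0.012 m and angle between the z axis of green_ledge and the z axis of seat, either way round below 0.12 rad and angle between the x axis of green_ledge and the x axis of seat, either way round below 0.17 rad and value of joint catch below 0.004 m and linear speed of green_ledge below 0.02 m/s); the robot touches nothing.
It fails at once if the yellow ledge is moved more than 30 mm (distance of yellow_ledge from where it was at the start of the episode above 0.03 m).
It also fails if it takes over 48 s, if anything falls off the work surface, if the arm or the gripper's body presses on something with over 40 N, if the wrist force passes 120 N, or if a joint passes its speed limit or range.

## Working session

There is one attempt and no reset: what is moved stays moved. The work goes in short steps, each a Python script; the robot and the scene stay as the last script left them, time stands still between calls to the robot, and variables do not carry over. Pictures are saved under pics/ and viewed, at most 10 in all, crops included, and the job is handed in when it is done.

```bash
mkdir -p pics
cat > h.py <<'E'
from plant import manip
import numpy as np, cv2
from scipy.spatial.transform import Rotation as R
def ray(p,px):
    d=np.array([(px[0]-p["cx"])/p["fx"],(px[1]-p["cy"])/p["fy"],1.]); return np.array(p["eye"]),np.array(p["rotation"])@d
def at_z(p,px,z):
    e,d=ray(p,px); return e+d*(z-e[2])/d[2]
def proj(p,X):
    c=(np.atleast_2d(X)-np.array(p["eye"]))@np.array(p["rotation"])
    return np.c_[c[:,0]/c[:,2]*p["fx"]+p["cx"],c[:,1]/c[:,2]*p["fy"]+p["cy"]]
def tri(obs):
    A=np.zeros((3,3));b=np.zeros(3)
    for p,px in obs:
        e,d=ray(p,px);d=d/np.linalg.norm(d);M=np.eye(3)-np.outer(d,d);A+=M;b+=M@e
    return np.linalg.solve(A,b)
E
python3 - <<'E'
from h import *
P={}
for c in["scene","side"]:
    p=manip.read_camera(c);P[c]=p;cv2.imwrite(f"pics/{c}0.png",p["color"])
    print(c,np.round(p["eye"],3),np.round(p["rotation"],2).tolist(),p["fx"])
    for n in["green_ledge","yellow_ledge","seat","catch"]:
        print(n,[(np.round(l["centre"],1),round(l["score"],2)) for l in manip.landmark_of(n,p)[:3]])
        if n!="seat":print("  ext",[(np.round(l["extent"],1),round(l["score"],2)) for l in manip.cut_out(n,p)[:2]])
E
```

```text
scene [ 0.105 -0.515  0.783] [0.89, -0.26, 0.1, -0.36] 474.46182759375694
green_ledge [(array([314.1, 290.1]), 0.94)]
  ext [(array([299.6, 297.3,  83.5,  91.6]), 0.69)]
yellow_ledge [(array([170. , 160.7]), 0.86)]
  ext [(array([157.2, 160.4,  59.5,  62.2]), 0.61)]
seat [(array([286.8, 187.4]), 0.64)]Traceback (most recent call last):
  File "<stdin>", line 7, in <module>
ValueError: it knows: green_ledge, seat, yellow_ledge
```

```bash
sed -i 's/np.array(p\["rotation"\])/rot(p)/g' h.py; sed -i '3a def rot(p): return R.from_quat(p["rotation"]).as_matrix()' h.py
python3 - <<'E'
from h import *
P={};L={}
for c in["scene","side"]:
    p=manip.read_camera(c);P[c]=p;cv2.imwrite(f"pics/{c}0.png",p["color"])
    for n in["green_ledge","yellow_ledge","seat"]:
        l=manip.landmark_of(n,p);print(c,n,[(np.round(k["centre"],1),round(k["score"],2)) for k in l[:3]])
        if l:L[c,n]=l[0]["centre"]
for n,z in[("green_ledge",0),("yellow_ledge",0),("seat",.1)]:
    for c in P:
        if (c,n) in L: print(n,c,at_z(P[c],L[c,n],z).round(4))
    if all((c,n) in L for c in P): print(n,"tri",tri([(P[c],L[c,n]) for c in P]).round(4))
print(manip.read_state()["time"])
a=np.hstack([P["scene"]["color"],P["side"]["color"]]);cv2.imwrite("pics/both.png",cv2.resize(a,(800,300)))
import pickle;pickle.dump(P,open("P0.pkl","wb"))
E
```

```text
scene green_ledge [(array([310.1, 291.1]), 0.77)]
scene yellow_ledge [(array([166.8, 159.8]), 0.95)]
scene seat [(array([284.5, 187.7]), 0.58)]
side green_ledge [(array([257.8, 184.3]), 0.79)]
side yellow_ledge [(array([263.1, 299.4]), 0.71)]
side seat [(array([222.6, 176.2]), 0.63)]
green_ledge scene [ 0.4373 -0.1801  0.    ]
green_ledge side [ 0.4367 -0.1742  0.    ]
green_ledge tri [ 0.4378 -0.1791 -0.0024]
yellow_ledge scene [0.3618 0.286  0.    ]
yellow_ledge side [0.3644 0.2757 0.    ]
yellow_ledge tri [0.3621 0.2814 0.0047]
seat scene [ 0.4904 -0.0122  0.1   ]
seat side [ 0.4978 -0.0154  0.1   ]
seat tri [ 0.494  -0.0115  0.1004]
0.7
```

View pics/scene0.png

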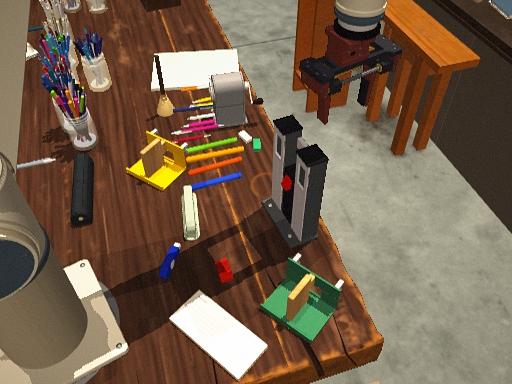

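View pics/side0.png

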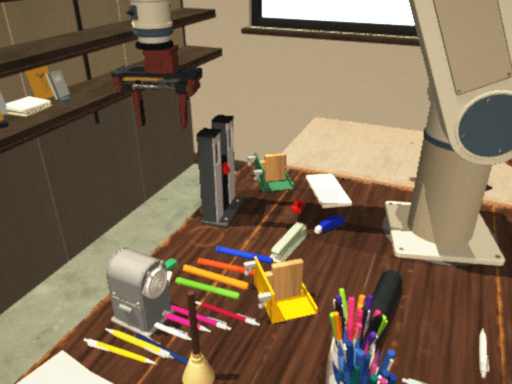

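Run:
```python
from h import *
import pickle
q=manip.read_state()["orientation"];print(R.from_quat(q).as_matrix().round(2).tolist())
manip.servo_line([0.60,0,0.44],0.3)
manip.servo_line([0.42,-0.07,0.46],0.3)
p=manip.read_camera("wrist");pickle.dump(p,open("W1.pkl","wb"))
print(np.round(p["eye"],3),rot(p).round(2).tolist(),p["fx"])
for n,z in[("green_ledge",0),("seat",.1)]:
    for l in manip.landmark_of(n,p)[:2]: print(n,np.round(l["centre"],1),l["score"],at_z(p,l["centre"],z).round(4))
im=p["color"];cv2.imwrite("pics/w1.png",cv2.resize(im,(800,600),interpolation=cv2.INTER_CUBIC))
P=pickle.load(open("P0.pkl","rb"))
a=cv2.resize(P["scene"]["color"][105:255,235:345],(440,600),interpolation=cv2.INTER_CUBIC)
b=cv2.resize(P["side"]["color"][105:235,180:260],(360,600),interpolation=cv2.INTER_CUBIC)
cv2.imwrite("pics/stand.png",np.hstack([a,b]))
```

```text
[[0.0, 1.0, 0.0], [1.0, -0.0, 0.0], [0.0, 0.0, -1.0]]
[0.421 0.006 0.603] [[1.0, -0.0, -0.0], [-0.0, -0.96, -0.28], [-0.0, 0.28, -0.96]] 279.8213165960024
green_ledge [261.6 192.5] 0.64 [ 0.4325 -0.1766  0.    ]
seat [298.9 120.1] 0.92 [ 0.4951 -0.0143  0.1   ]
```

View pics/w1.png

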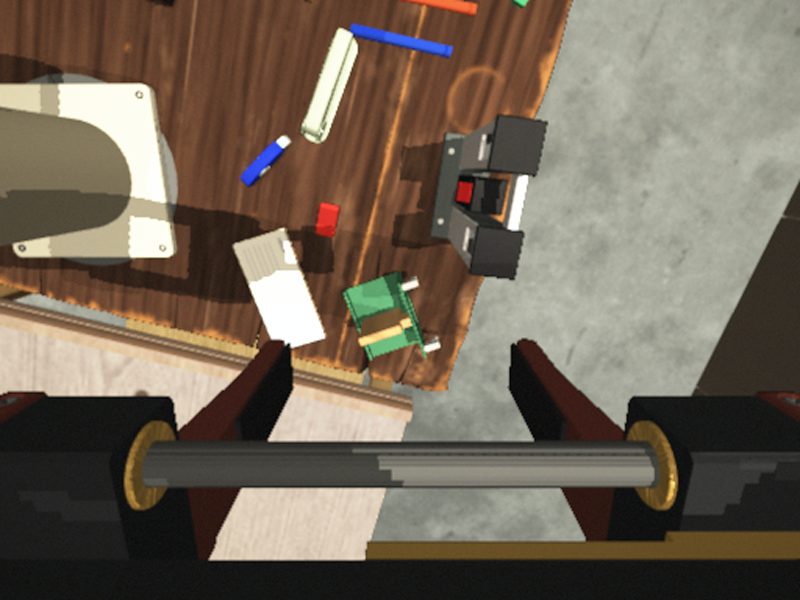

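View pics/stand.png

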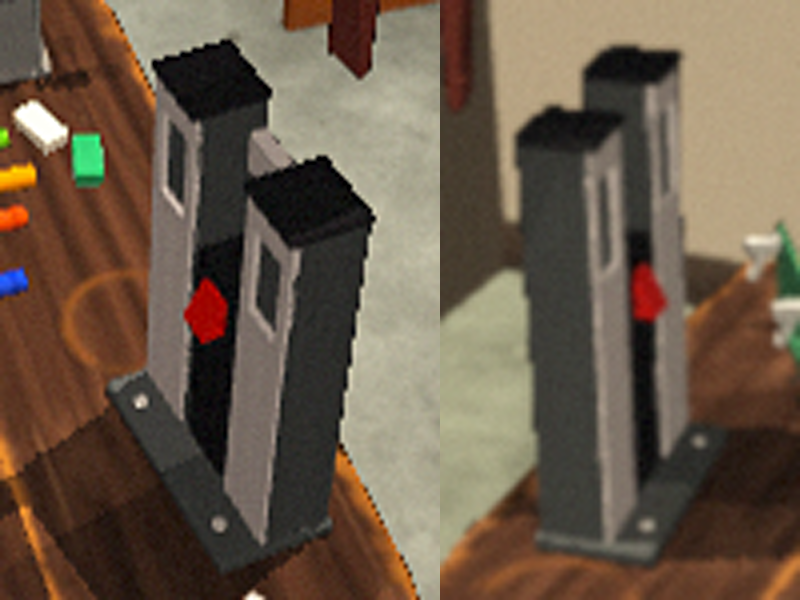

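```bash
cat >> h.py <<'E'
from scipy.optimize import least_squares
def pose(v,z): # x,y,yaw
    T=np.eye(4);T[:3,:3]=R.from_euler("z",v[2]).as_matrix();T[:3,3]=[v[0],v[1],z];return T
def fit(v0,z,obs):
    def f(v):
        T=pose(v,z);return np.concatenate([(proj(p,T[:3,:3]@np.array(X)/1+T[:3,3])[0]-px)/2 for p,X,px in obs])
    r=least_squares(f,v0,loss="soft_l1");return r.x,(r.fun.reshape(-1,2)*2).round(1)
def tool(v,z,l,s=-1): # TCP pose for ledge pose v,z, grasp at local l
    T=pose(v,z);M=T[:3,:3]
    Q=np.c_[s*M[:,0],-s*M[:,1],[0,0,-1]]
    return T[:3,:3]@np.array(l)+T[:3,3],R.from_matrix(Q).as_quat()
E
python3 - <<'E'
from h import *
import pickle
P=pickle.load(open("P0.pkl","rb"));W=pickle.load(open("W1.pkl","rb"))
S,D=P["scene"],P["side"]
sc=lambda u,v:np.array([235+u/4,105+v/4]); sd=lambda u,v:np.array([180+(u-440)/4.5,105+v/4.615]); w=lambda u,v:np.array([u,v])*.64
t=.125
o=[(S,[0,.065,t],sc(154,75)),(S,[0,.025,t],sc(202,123)),(S,[0,-.025,t],sc(246,186)),(S,[0,-.065,t],sc(297,245)),
(D,[0,.065,t],sd(588,152)),(D,[0,.025,t],sd(624,122)),(D,[0,-.025,t],sd(648,87)),(D,[0,-.065,t],sd(681,60)),
(W,[0,.065,t],w(495,115)),(W,[0,.025,t],w(493,167)),(W,[0,-.025,t],w(478,222)),(W,[0,-.065,t],w(470,272)),
(S,[0,0,0],[285.6,187.5]),(D,[0,0,0],[222.6,176.2]),(W,[0,0,0],[298.9,120.1])]
v,r=fit([.495,-.012,-.13],.1,o);print("seat",v.round(4),r.tolist())
g=[(S,[0,0,0],[312,290.6]),(D,[0,0,0],[257.8,184.3]),(W,[0,0,0],[261.6,192.5]),
(W,[.021,.045,.058],w(417,281)),(W,[.021,-.045,.058],w(439,344)),(W,[-.075,0,.082],w(360,342)),(W,[-.017,0,.082],w(411,325))]
vg,r=fit([.435,-.178,.3],0,g);print("green",vg.round(4),r.tolist())
np.savez("est.npz",seat=v,green=vg)
l=[-.046,0,.067]
for s in(-1,1):
  for nm,vv,z in[("g",vg,0.12),("g",vg,0),("g",vg,.2),("s",v+[-.1,0,0],.135),("s",v,.1)]:
    print(s,nm,None if (q:=manip.inverse_kinematics(*tool(vv,z,l,s))) is None else np.round(q,2))
E
```

```text
seat [ 0.4916 -0.017  -0.1267] [[-0.3, -4.0], [-2.4, -3.1], [-0.1, -1.8], [-1.4, -1.8], [0.3, -1.9], [-1.3, -2.1], [0.8, -2.2], [-1.0, -2.1], [2.4, -0.1], [-2.1, -0.4], [0.7, 2.9], [0.7, -0.3], [0.8, 1.5], [2.8, -0.1], [-2.1, 1.6]]
green [ 0.4388 -0.1807  0.3436] [[-1.0, 0.3], [-0.4, -1.1], [2.8, 1.7], [0.8, -0.6], [0.8, -1.6], [-0.3, -0.4], [-5.6, 1.3]]
-1 g [-0.49  0.24  2.07 -0.    0.84 -2.4 ]
-1 g [-0.49  0.48  2.12 -0.    0.54 -2.4 ]
-1 g [-0.49  0.11  1.99 -0.    1.03 -2.4 ]
-1 s [-0.07  0.07  2.24 -0.    0.84 -1.51]
-1 s [-0.05  0.28  2.07 -0.    0.79 -1.5 ]
1 g [-0.49  0.24  2.07 -0.    0.84  0.74]
1 g [-0.49  0.48  2.12 -0.    0.54  0.74]
1 g [-0.49  0.11  1.99 -0.    1.03  0.74]
1 s [-0.07  0.07  2.24 -0.    0.84  1.63]
1 s [-0.05  0.28  2.07 -0.    0.79  1.65]
```

Run:
```python
from h import *
import pickle
e=np.load("est.npz");l=[-.046,0,.067]
manip.move_ptp(*tool(e["green"],.13,l))
p=manip.read_camera("wrist");pickle.dump(p,open("W2.pkl","wb"))
print(np.round(manip.read_state()["eef_pos"],4),manip.read_state()["time"],np.round(p["eye"],3))
for x in manip.landmark_of("green_ledge",p)[:2]: print(np.round(x["centre"],1),x["score"],at_z(p,x["centre"],0).round(4))
im=cv2.resize(p["color"],(800,600),interpolation=cv2.INTER_CUBIC)
T=pose(e["green"],0)
for X in[[.021,.045,.058],[.021,-.045,.058],[-.075,-.006,.082],[-.075,.006,.082],[-.017,-.006,.082],[-.017,.006,.082],[0,.055,.066],[0,-.055,.066],[-.085,.055,.014],[-.085,-.055,.014]]:
    c=proj(p,T[:3,:3]@X+T[:3,3])[0]/.64;print(X,c.round(0));cv2.circle(im,tuple(int(i) for i in c),4,(255,0,255),1)
cv2.imwrite("pics/w2.png",im)
```

```text
[ 0.3959 -0.1962  0.1973] 4.425 [ 0.325 -0.222  0.34 ]
[251.9 205.4] 0.9 [ 0.4396 -0.187   0.    ]
[0.021, 0.045, 0.058] [465. 378.]
[0.021, -0.045, 0.058] [338. 378.]
[-0.075, -0.006, 0.082] [391. 250.]
[-0.075, 0.006, 0.082] [411. 250.]
[-0.017, -0.006, 0.082] [392. 341.]
[-0.017, 0.006, 0.082] [411. 341.]
[0, 0.055, 0.066] [482. 355.]
[0, -0.055, 0.066] [320. 355.]
[-0.085, 0.055, 0.014] [475. 221.]
[-0.085, -0.055, 0.014] [327. 221.]
```

View pics/w2.png

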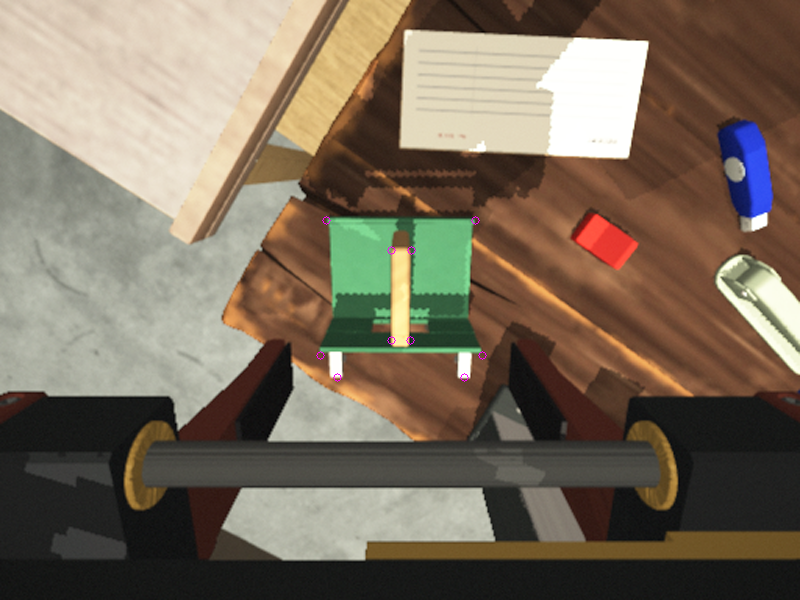

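```bash
cat >> h.py <<'E'
def spose(v,dx,dy=0): # seat-frame offset
    c,s=np.cos(v[2]),np.sin(v[2]);return np.array([v[0]+c*dx-s*dy,v[1]+s*dx+c*dy,v[2]])
E
python3 - <<'E'
from h import *
import pickle
e=np.load("est.npz");l=[-.046,0,.067];g,s=e["green"],e["seat"]
manip.servo_line(tool(g,0,l)[0],.12)
manip.move_gripper(0,45)
st=manip.read_state();print(st["width"],st["grasp_force"],np.round(st["force"],2),np.round(st["eef_pos"],4))
manip.servo_line(tool(g,.16,l)[0],.15)
a=spose(s,-.08);t=tool(a,.16,l)
manip.servo_line(t[0],.15,t[1])
st=manip.read_state();print(st["width"],np.round(st["force"],2),np.round(st["eef_pos"],4),st["time"])
P={c:manip.read_camera(c) for c in("scene","side","wrist")};pickle.dump(P,open("P3.pkl","wb"))
for c,p in P.items():
    for n in("green_ledge","seat"):
        print(c,n,[(np.round(x["centre"],1),round(x["score"],2)) for x in manip.landmark_of(n,p)[:1]])
    print("exp",proj(p,[*a[:2],.16]).round(1),proj(p,[*s[:2],.1]).round(1))
S,D=P["scene"]["color"][90:250,200:340],P["side"]["color"][90:240,170:290]
cv2.imwrite("pics/p3.png",np.hstack([cv2.resize(S,(420,480),interpolation=2),cv2.resize(D,(380,480),interpolation=2)]))
cv2.imwrite("pics/w3.png",P["wrist"]["color"])
E
```

```text
0.13564174676255822 44.99741792678833 [-0.5  -1.2  -0.94] [ 0.3955 -0.1962  0.067 ]
0.13505914582166942 [-0.77  0.58 -2.42] [ 0.3666 -0.0013  0.2269] 9.5417
scene green_ledge [(array([246.8, 178.8]), 0.76)]
scene seat [(array([287.3, 190.1]), 0.66)]
exp [[248.8 180.4]] [[286.4 189. ]]
side green_ledge [(array([260. , 157.5]), 0.64)]
side seat [(array([223. , 174.6]), 0.57)]
exp [[258.4 156.3]] [[225.4 176.1]]
wrist green_ledge [(array([253.4, 256.5]), 0.56)]
wrist seat []
exp [[257.  258.7]] [[256.9 294.6]]
```

View pics/p3.png

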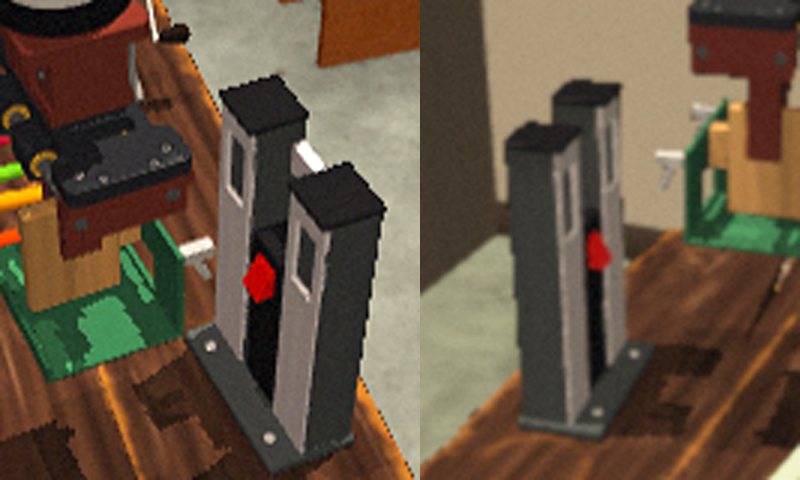

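View pics/w3.png

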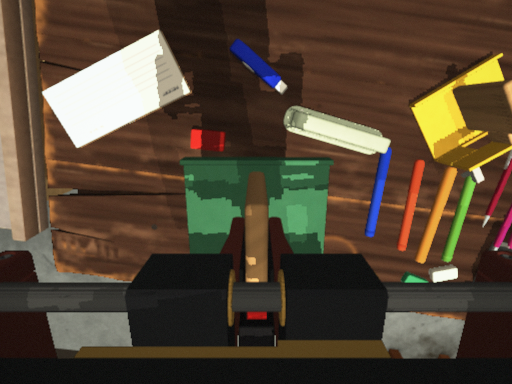

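Run:
```python
from h import *
import pickle
P=pickle.load(open("P3.pkl","rb"));W=pickle.load(open("W1.pkl","rb"));S,D=P["scene"],P["side"]
e=dict(np.load("est.npz"))
A=np.array
o=[(S,[0,.045,.077],A([278.7,144])),(S,[0,-.045,.077],A([301.7,176])),(D,[0,.045,.077],A([217.4,154.7])),(D,[0,-.045,.077],A([227.5,138.1])),
(S,[0,0,0],A([286.2,188.4])),(D,[0,0,0],A([222.8,175.4])),(W,[0,0,0],A([298.9,120.1]))]
for k in(o,o[:4],o[4:6]+o[6:]):
  v,r=fit(e["seat"],.1,k);print(v.round(4),r.tolist())
```

```text
[ 0.4951 -0.0152 -0.0972] [[-1.1, 0.7], [0.1, -1.0], [-1.1, -1.0], [0.8, 0.4], [1.1, -0.7], [0.9, 0.9], [-0.0, 0.5]]
[ 0.4952 -0.016  -0.0987] [[-0.8, 0.9], [0.4, -0.8], [-1.1, -1.1], [0.8, 0.2]]
[ 0.4948 -0.0146 -0.1267] [[0.9, -0.8], [1.0, 1.0], [-0.1, 0.2]]
```

Run:
```python
from h import *
s=np.array([.4948,-.0155,-.115]);np.save("seat.npy",s);l=[-.046,0,.067]
ax=np.array([np.cos(s[2]),np.sin(s[2]),0])
t=tool(spose(s,-.06),.136,l);manip.servo_line(t[0],.12,t[1])
f0=np.array(manip.read_state()["force"])
for dx in [-.04,-.025,-.018,-.012,-.008,-.005,-.003,-.001,.001,.003,.005,.007,.009]:
    manip.servo_line(tool(spose(s,dx),.136,l)[0],.05)
    st=manip.read_state();f=np.array(st["force"])-f0
    print(dx,f.round(1),round(f@ax,1),np.round(st["ft_torque"],2))
    if np.linalg.norm(f)>5: break
print(st["time"],np.round(st["eef_pos"]-tool(spose(s,dx),.136,l)[0],4))
import pickle
P={c:manip.read_camera(c) for c in("scene","side")};pickle.dump(P,open("P4.pkl","wb"))
S,D=P["scene"]["color"][90:250,200:340],P["side"]["color"][90:240,170:290]
cv2.imwrite("pics/p4.png",np.hstack([cv2.resize(S,(420,480),interpolation=2),cv2.resize(D,(380,480),interpolation=2)]))
```

```text
-0.04 [ 0.4 -0.2 -0.5] 0.4 [ 0.08 -0.04 -0.02]
-0.025 [-0.9 -0.6 -0.8] -0.8 [ 0.15 -0.06 -0.02]
-0.018 [0.7 0.1 0.2] 0.7 [ 0.13 -0.01 -0.  ]
-0.012 [ 0.5 -0.1 -0.2] 0.5 [ 0.07 -0.01 -0.05]
-0.008 [ 0.9 -0.8  0.1] 1.0 [ 0.07 -0.07  0.04]
-0.005 [-0.3 -0.  -0.8] -0.3 [ 0.14 -0.04  0.  ]
-0.003 [ 0.5 -0.2  0. ] 0.6 [ 0.14 -0.02  0.01]
-0.001 [-0.2  0.8 -1.2] -0.3 [ 0.02 -0.04 -0.03]
0.001 [-5.7  1.2  2.3] -5.8 [ 0.14  0.86 -0.24]
13.225 [-0.0014  0.0002 -0.0004]
```

View pics/p4.png

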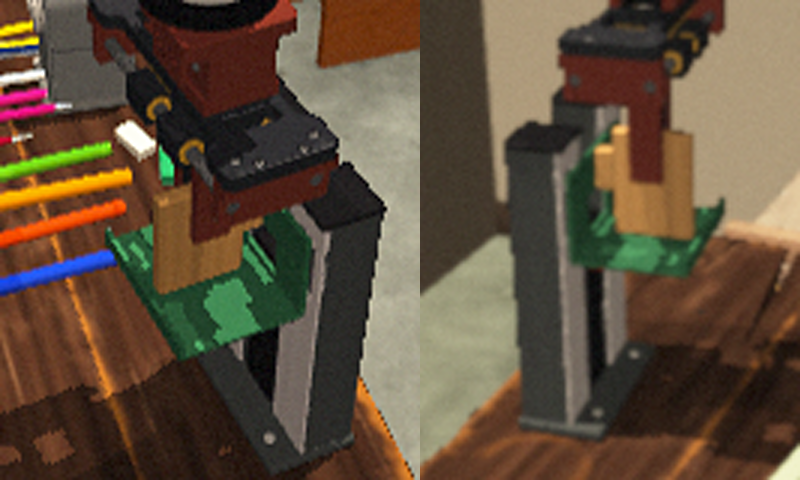

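Run:
```python
from h import *
s=np.load("seat.npy");l=[-.046,0,.067]
manip.move_gripper(0,60)
a=spose(s,-.0005)
for h in [.030,.024,.02,.016,.012,.008,.005,.003,.0015,0,-.001,-.002,-.003,-.004]:
    manip.servo_line(tool(a,.1+h,l)[0],.04)
    st=manip.read_state();f=np.array(st["force"])
    print(h,f.round(1),np.round(st["ft_torque"],2),np.round(st["eef_pos"]-tool(a,.1+h,l)[0],4)[2])
    if f[2]>22 : break
print(st["time"])
P={c:manip.read_camera(c) for c in("scene","side")}
for c,p in P.items():
    print(c,[(np.round(x["centre"],1),round(x["score"],2)) for x in manip.landmark_of("green_ledge",p)[:1]],proj(p,[*s[:2],.1]).round(1))
S,D=P["scene"]["color"][90:250,200:340],P["side"]["color"][90:240,170:290]
cv2.imwrite("pics/p5.png",np.hstack([cv2.resize(S,(420,480),interpolation=2),cv2.resize(D,(380,480),interpolation=2)]))
```

```text
0.03 [-1.9  0.7 -2.7] [ 0.16  0.37 -0.14] -0.0002
0.024 [-4.4  0.8 -1.3] [ 0.25  1.02 -0.01] -0.0005
0.02 [-5.   0.5 -0.6] [ 0.21  1.1  -0.01] -0.0004
0.016 [-5.9  1.  -0.6] [0.27 1.18 0.05] -0.0004
0.012 [-6.3  1.5 -2.2] [ 0.2   1.25 -0.01] -0.0005
0.008 [-5.8  0.9 -2.4] [ 0.31  1.26 -0.04] -0.0005
0.005 [-4.7  0.7 -2.3] [ 0.29  1.17 -0.01] -0.0005
0.003 [-1.9  0.6 -6.9] [ 0.23  0.5  -0.23] -0.0003
0.0015 [-4.   0.3 -3.2] [ 0.21  0.77 -0.19] -0.0
0 [-5.   0.4 -0.9] [ 0.17  0.8  -0.28] 0.0001
-0.001 [-10.3   1.1  11.1] [ 0.19  1.19 -0.34] 0.0009
-0.002 [-13.6   1.5  21.4] [ 0.2   1.72 -0.35] 0.0016
-0.003 [-17.3   2.2  30.4] [ 0.27  2.1  -0.4 ] 0.0023
16.9
scene [(array([285.5, 186.3]), 0.65)] [[287.3 187.9]]
side [(array([229.2, 176.3]), 0.94)] [[223.9 176.3]]
```

View pics/p5.png

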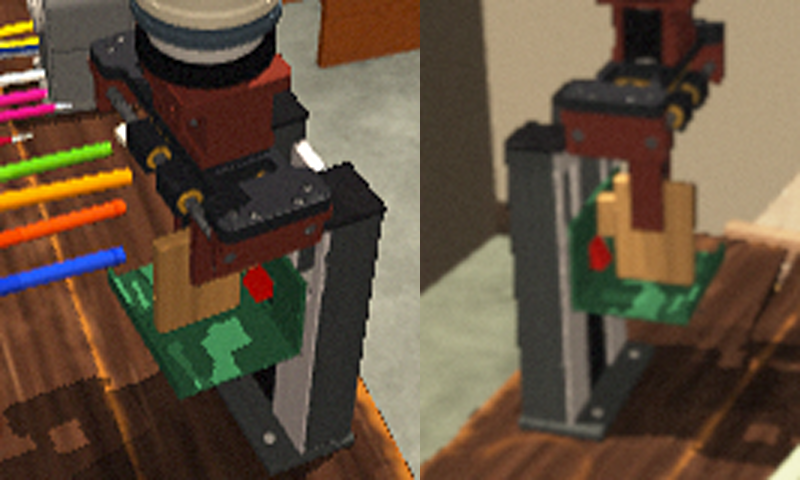

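Run:
```python
from h import *
s=np.load("seat.npy");l=[-.046,0,.067]
a=spose(s,-.0015)
manip.servo_line(tool(a,.1,l)[0],.03)
print(np.round(manip.read_state()["force"],1))
manip.move_gripper(1.0)
manip.wait(.2);manip.servo_line(tool(spose(s,-.006),.19,l)[0],.1)
manip.servo_line(tool(spose(s,-.06),.28,l)[0],.2)
P={c:manip.read_camera(c) for c in("scene","side")}
for c,p in P.items():
    print(c,[(np.round(x["centre"],1),round(x["score"],2)) for x in manip.landmark_of("green_ledge",p)[:1]],proj(p,[*s[:2],.1]).round(1))
print(manip.read_state()["time"])
S,D=P["scene"]["color"][90:250,200:340],P["side"]["color"][90:240,170:290]
cv2.imwrite("pics/p6.png",np.hstack([cv2.resize(S,(420,480),interpolation=2),cv2.resize(D,(380,480),interpolation=2)]))
```

```text
[-2.   0.6 -1.2]
scene [(array([284.2, 187.1]), 0.55)] [[287.3 187.9]]
side [(array([225.5, 176.5]), 0.69)] [[223.9 176.3]]
20.7167
```

View pics/p6.png

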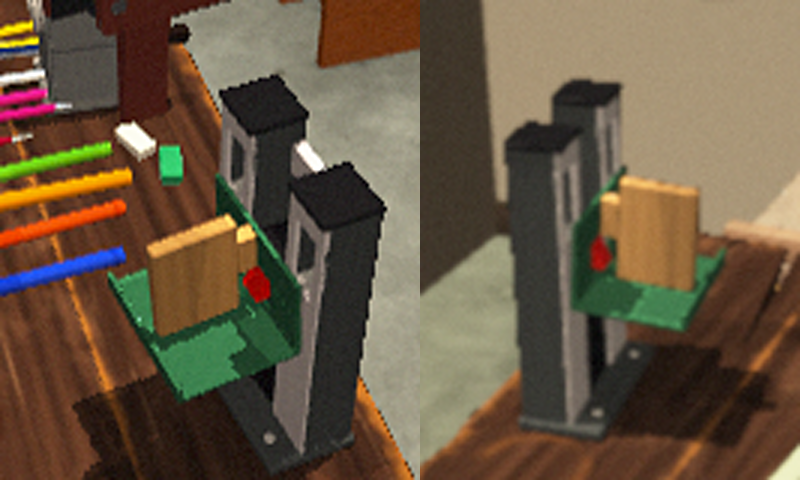

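```bash
python3 -c "
from plant import manip
print(manip.job_done())"
```

```text
the job is handed in; nothing more can be done
None
```

The green ledge is on the stand with both claws in the slots, pressed down until it met a hard stop at seat height. The last camera view before I handed the job in (about 21 s on the robot clock) shows the red catch out through the window. The gripper is clear, the yellow ledge was never touched, and no verdict came back.

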